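# Hold the interlock of a resistor tester

## Task

Gently lay the green tube resistor, level and centred, into the two brass saddles of the grey tester and let go of it. Then take the knurled collar on the tester, turn it anticlockwise (seen from above) until its hidden keyway drops over the pin, and push it fully home against its spring. Finish while still gripping the collar and holding it pushed home, because it springs up when let go; do not drop the tube and leave the box, the spool and the mug where they are.

Things in the scene. Friction and masses are not known exactly. Their poses are not given: they have to be found in the camera images.
- tester: Fixed grey case 130 (x) x 310 (y) x 50 mm high on the bench; origin at the centre of its underside. On its top: two brass V saddles on its +y half, the interlock with the collar at its own (0, -100 mm). Position and yaw vary.
- saddles (a point): Middle between the tester's two brass 90-degree V saddles, where the tube's middle belongs, either way round: 81 mm above the bench, 31 mm above the case. The notches run along this frame's y (the tester's y). Saddles are 14 mm wide, centred 45 mm either side of this point, 37 mm across at their rims, which stand 1 mm above it.
- tube: Loose green tube resistor with steel ferrules, 24 mm diameter, 150 mm long, 110 to 220 g. Origin at its middle on its axis; its length lies along its own y. Either end may point either way. It starts on the wooden rest with its axis 35 mm above the bench.
- rest: Fixed wooden rest 70 x 150 mm, board 8 mm thick, with two V blocks (14 mm wide, 50 mm either side of its centre) that carry the tube at the start; origin at the centre of its underside, tube along its y. The tube's middle is free to grasp from above.
- collar: Loose knurled aluminium collar, a closed cap 52 mm in diameter, 48 mm high, axis vertical; origin at the centre of its underside. It covers a post on a spring plunger: underside 65 mm above the bench at the start, 54 mm when home (top 113 and 102 mm). The red bar on top only shows its turning and says nothing of the keyway. It has 1.5 mm of play round the post.
- plunger (a joint): How far the spring plunger under the collar is pressed, m: 0 at the start, about 0.003 when the collar stands on the pin, 0.011 when the collar is home. The spring pushes up with 4 N at 0 and 8.4 N when home, and lifts the collar again if it is let go.
- bluebox: Bystander: loose open blue box 70 x 110 x 50 mm, origin at the centre of its underside.
- spool: Bystander: loose grey spool, 54 mm diameter, 42 mm high, origin at the centre of its underside.
- mug: Bystander: loose white mug, 80 mm diameter, 90 mm high, handle at its +y; origin at the centre of its underside.
- post (a point): Axis of the collar's post, at the top of the case, 50 mm above the bench (fixed). A rim 64 mm wide round it stands 16 mm above the case. Unaligned, the collar stops on the pin about 3 mm down. The keyway fits over the pin after a turn of 20 to 66 degrees anticlockwise from above (+z) from the start, different each time, with about 8 degrees of play either side.

How it is judged:
On the way, in this order (a step that is already met when the one before it is completed fails the run):
1. the tube lies in both saddles, level, centred and released, with the collar not yet home (z of tube in the frame of saddles between -0.003 and 0.003 m and distance between tube and saddles below 0.015 m and angle between the y axis of tube and the y axis of tester, either way round below 0.06 rad and contact force between tube and the arm below 0.1 N and contact force between tube and the fingers below 0.1 N and value of joint plunger below 0.006 m), for 0.3 s.
2. the fingers hold the collar pushed home over the pin (value of joint plunger above 0.0095 m and z of collar in the frame of tester below 0.0557 m and contact force between the fingers and collar above 2 N), for 0.4 s.
At the end, for the whole second after the job is handed in: Tube untouched in both saddles: middle within 15 mm, height within 3 mm, level and aligned within 0.06 rad. Fingers still on the collar (over 2 N), holding it still, upright and home: plunger pressed over 9.5 of 11 mm, collar within 1.7 mm of its home height (all of step 2 and z of tube in the frame of saddles between -0.003 and 0.003 m and distance between tube and saddles below 0.015 m and angle between the y axis of tube and the y axis of tester, either way round below 0.06 rad and linear speed of each of tube, collar below 0.02 m/s and contact force between tube and the arm below 0.1 N and contact force between tube and the fingers below 0.1 N and z of collar in the frame of tester above 0.051 m and angle between collar's own z axis and vertical below 0.1 rad); the arm keeps its last pose, push and grip.
It fails at once if the tube is dropped (falls free faster than 0.6 m/s) (linear speed of tube above 0.6 m/s and contact force between tube and the fingers below 0.1 N).
It fails at once if the blue box, the spool or the mug is moved more than 20 mm (distance of any of bluebox, spool, mug from where it was at the start of the episode above 0.02 m).
It also fails if it takes over 48 s, if anything falls off the work surface, if the arm or the gripper's body presses on something with over 40 N, if the wrist force passes 120 N, or if a joint passes its speed limit or range.

## Robot

A 6-joint arm with a two-finger parallel gripper is mounted at the origin on the work surface. World frame = base frame: x ahead of the robot, y to its left, z up, the work surface at z = 0. Lengths are in m, angles in rad, forces in N, time in s.
With the tool pointing down it reaches from about 0.3 to 0.825 m from the base axis. Payload 5.4 kg.
Tool frame: the origin (TCP) lies where the fingers leave the gripper's body, on its centre line; the fingertips stand 88 mm ahead of it and the grasp point (between the pads) lies 69 mm ahead of it; z points along the fingers, y is the line along which they close (so a half turn about z gives the same grasp; the last joint's range is limited). The gripper opens to 92 mm and grips with 3 to 60 N. Pads are 20 mm wide; open, the fingers measure 128 mm over their backs; the gripper's body (75 mm by 189 mm) begins 69 mm behind the grasp point.
Start: joints at [-1.401, 0.158, 1.597, -0, 1.386, -0.21], TCP at [0.213, -0.534, 0.303] pointing down, gripper open.
Joint ranges: [-2.91, 2.91], [-0.94, 2.29], [0.18, 2.7], [-1.29, 4.43], [0.17, 2.64], [-3, 3]. Speed limits (rad/s): [2.57, 2.57, 3.14, 3.14, 3.14, 3.14].

## Interface

Orientations are given as a 3x3 rotation matrix whose columns are the frame's x, y, z axes.
In Python, from workcell import ctrl gives the robot as it stands.
- The arm moves only by the tool send_rows, never from a script. Its argument "steps" is text: rows parted by semicolons, each of 5 numbers parted by spaces: the closure, from -1 (fully open) to 1 (shut), so that 0 is half open, then the shift along the tool's x, y, z scaled (see below), then the turn about the tool's z scaled (see below). In form: gripper x y z roll; .... A call has 1 to 5 rows; each row is the pose to reach, as a shift and turn from the pose commanded when the call began, along the tool's axes at that moment, turning the shorter way round; what a row does not reach only later rows make up. The controller multiplies each number of a shift by 60 cm and each number of a turn by pi rad. A row lasts 1/8 s, in which the tool goes at most 62.5 mm and 10.7 degrees, less where a joint would pass 70% of its speed; a pose out of reach is approached as far as the arm can. A call with a number of a shift or a turn outside -1 to 1 is refused whole. A call with a gripper value outside its range is refused whole. The fingers move at their own pace and stop on an object; the grip force is fixed at half the most. Time passes only in rows, so rows that repeat a pose let the fingers close. It gives the time, the measured TCP pose, the force, the opening and the grip force at its end, in the units of the state.
- ctrl.sense(): the state, without advancing time (a new reading comes with each control period).
- ctrl.grab_frame(name): name is "scene" or "top" or "wrist"; returns a dict with "image" (480x640x3 uint8, red, green, blue), "mtx" (3x3 intrinsics, pixels), "extrinsics" (4x4, takes a point from world to camera coordinates); the wrist camera has in their place "mount" (4x4, takes a point from camera to tool coordinates, whose origin is the TCP and whose axes are the flange's). Camera axes: x right, y down, z forward; pixel columns grow to the right and rows downward; lengths in m; the calibration is good to about 2 mm. A picture is of the moment at which its call begins: read the wrist's pose just before it. There is no depth.
- ctrl.job_done(): hands the job in; it is judged then, once.
Trained networks look in the newest picture that a camera, given by its name, has taken for a name from the list of things; names that differ only in an ending like _2 or _b are one class to them, and where a whole thing is asked for, a point or a joint stands for the part that bears it (a point fixed in the world has none). Each returns a list of dicts, best first, with "confidence" (0 to 1); they miss things now and then, are a little off and sometimes report something else, mostly with a low value. They report only what shows in the picture. A call takes as long as a camera call.
- ctrl.cut_out(label, camera): "pixels" (480x640 bool, what is visible of it) and "position" ([column, row] in pixels, amid what is visible of it).
- ctrl.spot_point(label, camera): "position" ([column, row] in pixels: a listed point, or the origin of a listed thing).
The state is a dict: "clock": time; "joint_positions": joint angles; "qd": joint speeds; "tau": joint torques, N m; "position": TCP position; "ee_rot": TCP orientation; "contact_force": force on the tool from outside, world axes, zero at the start; "ft_torque": the same for the moment, N m; "opening": finger opening in m; "grasp_force": force on a finger pad.
Only numpy, scipy, OpenCV 4.12 (cv2) and the standard library are available. Lean on these libraries where they do the work, as an engineer would, in place of code of your own. Each camera call takes 0.05 s, during which the arm holds its last target. There are 200 camera calls.

## Working session

There is one attempt and no reset: what is moved stays moved. The work goes in short steps, Python scripts to look and compute and a tool call to move; the robot and the scene stay as the last step left them, time stands still between calls to the robot, and variables do not carry over. Pictures are saved under pics/ and viewed, at most 10 in all, crops included, and the job is handed in when it is done.

Besides the shell and the picture viewer there is one more tool, called after "Request:" in YAML: its name, and indented under it one key for each argument. send_rows: Moves the arm, as the interface text tells. Shifts and turns lie within -1 to 1; 1 stands for 60 cm of shift or pi rad of turn. Its arguments: {"type":"object","properties":{"steps":{"type":"string"}},"required":["steps"]}

```bash
mkdir -p pics
cat > h.py <<'E'
import numpy as np, cv2
from workcell import ctrl
def ray(f,px,s=None):
    K=f["mtx"]; d=np.linalg.inv(K)@np.array([px[0],px[1],1.0])
    if "extrinsics" in f and f["extrinsics"] is not None:
        E=np.array(f["extrinsics"]);R=E[:3,:3];return -R.T@E[:3,3],R.T@d
    M=np.array(f["mount"]);R=np.array(s["ee_rot"]);p=np.array(s["position"])
    return p+R@M[:3,3],R@(M[:3,:3]@d)
def atz(o,d,z): return o+d*(z-o[2])/d[2]
def tri(rs):
    A=0;b=0
    for o,d in rs:
        d=d/np.linalg.norm(d);P=np.eye(3)-np.outer(d,d);A=A+P;b=b+P@o
    return np.linalg.solve(A,b)
def proj(f,X):
    E=np.array(f["extrinsics"]);c=E[:3,:3]@X+E[:3,3];u=np.array(f["mtx"])@c;return u[:2]/u[2]
E
cat > m1.py <<'E'
from h import *
np.set_printoptions(precision=4,suppress=True)
s=ctrl.sense();print(s["ee_rot"],s["position"],s["clock"],s["contact_force"])
F={}
for c in("scene","top"):
    F[c]=ctrl.grab_frame(c);cv2.imwrite(f"pics/{c}0.png",F[c]["image"][...,::-1])
for l in("tube","saddles","collar","post","rest","tester","bluebox","spool","mug"):
    rs=[]
    for c in F:
        r=ctrl.spot_point(l,c)
        if r: rs.append(ray(F[c],r[0]["position"]));print(l,c,r[0]["position"],round(r[0]["confidence"],2))
    if len(rs)==2:print("   ",tri(rs))
    if rs: print("   top at z=.035,.081,.065,0:",*[atz(*rs[-1],z)[:2] for z in(.035,.081,.065,0)])
print(s["clock"],ctrl.sense()["clock"])
E
python3 m1.py
```

```text
[[ 0.9287  0.3708 -0.0003]
 [ 0.3708 -0.9287  0.0019]
 [ 0.0004 -0.0019 -1.    ]] [ 0.2131 -0.5336  0.3017] 0.0 [0.632  0.4689 0.6233]
tube scene [351.9, 211.5] 0.95
tube top [242.1, 296.7] 0.56
    [0.5148 0.2554 0.0388]
   top at z=.035,.081,.065,0: [0.5161 0.2582] [0.5129 0.2514] [0.514  0.2537] [0.5185 0.2635]
saddles scene [201.2, 245.1] 0.94
saddles top [414.5, 270.1] 0.87
    [ 0.5534 -0.0756  0.0811]
   top at z=.035,.081,.065,0: [ 0.5593 -0.0801] [ 0.5543 -0.0727] [ 0.556  -0.0753] [ 0.5631 -0.0857]
collar scene [109.4, 268.0] 0.79
collar top [499.2, 285.6] 0.8
    [ 0.5224 -0.2356  0.0619]
   top at z=.035,.081,.065,0: [ 0.5246 -0.2433] [ 0.5211 -0.2291] [ 0.5223 -0.234 ] [ 0.5273 -0.2541]
post scene [111.8, 268.3] 0.8
post top [500.0, 285.0] 0.6
    [ 0.5241 -0.2344  0.0624]
   top at z=.035,.081,.065,0: [ 0.5257 -0.245 ] [ 0.5221 -0.2307] [ 0.5234 -0.2356] [ 0.5284 -0.2558]
rest scene [357.3, 226.1] 0.56
rest top [241.6, 296.8] 0.71
    [0.5185 0.2649 0.0014]
   top at z=.035,.081,.065,0: [0.5159 0.2592] [0.5128 0.2523] [0.5139 0.2547] [0.5183 0.2645]
tester scene [174.7, 283.2] 0.75
tester top [439.8, 278.6] 0.58
    [ 0.5439 -0.1339  0.0074]
   top at z=.035,.081,.065,0: [ 0.5413 -0.1286] [ 0.5371 -0.1192] [ 0.5385 -0.1225] [ 0.5445 -0.1357]
bluebox scene [173.6, 384.3] 0.89
bluebox top [462.7, 173.7] 0.88
    [ 0.7636 -0.1991 -0.0077]
   top at z=.035,.081,.065,0: [ 0.7517 -0.1872] [ 0.7387 -0.1754] [ 0.7432 -0.1795] [ 0.7617 -0.1962]
spool scene [350.0, 314.9] 0.61
spool top [309.6, 182.8] 0.77
    [ 0.7505  0.1206 -0.0018]
   top at z=.035,.081,.065,0: [0.7414 0.1216] [0.7287 0.1205] [0.7331 0.1209] [0.751  0.1225]
mug scene [464.9, 249.9] 0.78
mug top [161.7, 226.0] 0.89
    [ 0.6706  0.4326 -0.0135]
   top at z=.035,.081,.065,0: [0.6608 0.4182] [0.6516 0.4046] [0.6548 0.4094] [0.6679 0.4286]
0.0 1.0
```

View pics/top0.png

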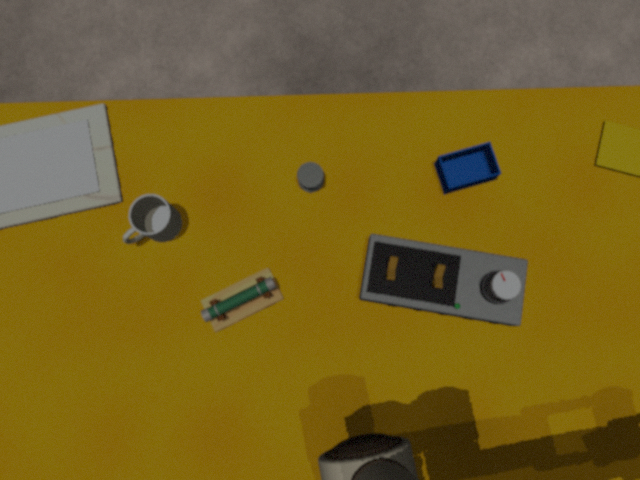

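View pics/scene0.png

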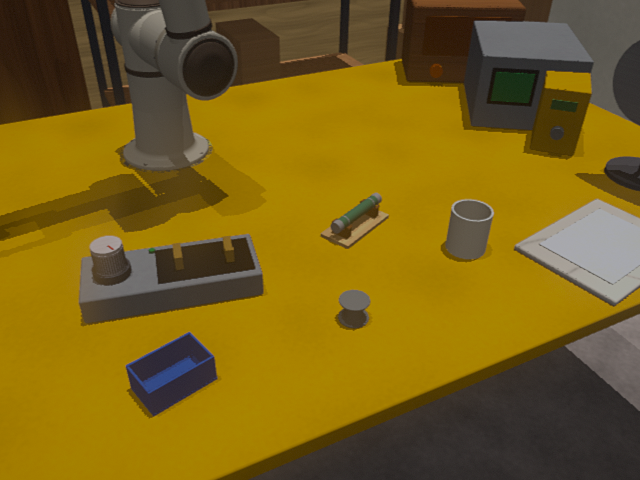

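```bash
cat >> h.py <<'E'
def plan(x,y,z,psi_deg=None):
    """total shift/turn in row units to bring TCP to x,y,z with tool x-axis at psi"""
    s=ctrl.sense();R=np.array(s["ee_rot"]);p=np.array(s["position"])
    d=R.T@(np.array([x,y,z])-p)
    psi=np.degrees(np.arctan2(R[1,0],R[0,0]))
    r=0 if psi_deg is None else -((psi_deg-psi+180)%360-180)
    print("p",p.round(4),"psi",round(psi,2),"t",s["clock"],"| mm",(d*1000).round(1),"deg",round(r,1),"| UNITS",(d/.6).round(4),round(r/180,4),"F",np.round(s["contact_force"],1),"open",s["opening"])
E
python3 - <<'E'
from h import *
f=ctrl.grab_frame("top")
a,b=[atz(*ray(f,p),.035) for p in((207,313),(272,284))]
print(a,b,np.degrees(np.arctan2(*(a-b)[1::-1])),np.linalg.norm(a-b))
f=ctrl.grab_frame("wrist");print(f["mount"],f["mtx"])
plan(.516,.256,.27,114)
E
```

```text
[0.48629368 0.32651795 0.035     ] [0.53934129 0.19964432 0.035     ] 112.69047523451539 0.1375171541902005
[[ 4.07277017e-04 -9.58292819e-01 -2.85787871e-01  8.09852308e-02]
 [ 9.99999861e-01  4.86210206e-04 -2.05238901e-04 -4.33343943e-04]
 [ 3.35631945e-04 -2.85787748e-01  9.58292884e-01 -8.15617218e-02]
 [ 0.00000000e+00  0.00000000e+00  0.00000000e+00  1.00000000e+00]] [[372.97145069   0.         322.51119006]
 [  0.         372.97145069 236.15708336]
 [  0.           0.           1.        ]]
p [ 0.2131 -0.534   0.3027] psi 21.76 t 1.1 | mm [ 574.2 -621.4   32.7] deg -92.2 | UNITS [ 0.9569 -1.0357  0.0545] -0.5124 F [-0.3  0.5  0.3] open 0.09175114036421456
```

Request:
send_rows:
  steps: "-1 0.9 -0.97 0.03 -0.5; -1 0.9 -0.97 0.03 -0.5; -1 0.9 -0.97 0.03 -0.5; -1 0.9 -0.97 0.03 -0.5; -1 0.9 -0.97 0.03 -0.5"

```text
clock: 1.72
position: [0.3259, -0.2407, 0.2958]
ee_rot: [[0.246, 0.969, 0.001], [0.969, -0.246, -0.001], [-0.0, 0.001, -1.0]]
contact_force: [0.5, -0.5, 0.1]
opening: 0.092
grasp_force: 0.0
```

```bash
python3 -c "
from h import *
plan(.516,.256,.27,113)"
```

```text
p [ 0.3259 -0.2407  0.2958] psi 75.79 t 1.725 | mm [528.2  62.2  25.6] deg -37.2 | UNITS [0.8803 0.1037 0.0427] -0.2067 F [ 0.5 -0.5  0.1] open 0.0919827428509484
```

Request:
send_rows:
  steps: "-1 0.88 0.104 0.04 -0.205; -1 0.88 0.104 0.04 -0.205; -1 0.88 0.104 0.04 -0.205; -1 0.88 0.104 0.04 -0.205; -1 0.88 0.104 0.04 -0.205"

```text
clock: 2.35
position: [0.4393, 0.0505, 0.2819]
ee_rot: [[-0.381, 0.924, 0.002], [0.924, 0.381, -0.0], [-0.001, 0.001, -1.0]]
contact_force: [0.5, -0.3, 0.4]
opening: 0.0917
grasp_force: 0.0
```

```bash
python3 -c "
from h import *
plan(.516,.256,.25,113)"
```

```text
p [0.4393 0.0505 0.2819] psi 112.43 t 2.35 | mm [160.8 149.2  32. ] deg -0.6 | UNITS [0.2679 0.2487 0.0533] -0.0032 F [ 0.5 -0.3  0.4] open 0.09174429510776327
```

Request:
send_rows:
  steps: "-1 0.268 0.249 0.053 0; -1 0.268 0.249 0.053 0; -1 0.268 0.249 0.053 0; -1 0.268 0.249 0.053 0; -1 0.268 0.249 0.053 0"

```text
clock: 2.98
position: [0.5156, 0.2557, 0.2489]
ee_rot: [[-0.384, 0.924, -0.001], [0.924, 0.384, -0.0], [0.0, -0.001, -1.0]]
contact_force: [-0.6, -0.5, 0.2]
opening: 0.0918
grasp_force: 0.0
```

```bash
cat > m2.py <<'E'
import sys
from h import *
s=ctrl.sense();f=ctrl.grab_frame("wrist");cv2.imwrite(f"pics/w{sys.argv[1]}.png",f["image"][...,::-1])
r=ctrl.cut_out("tube","wrist");q=ctrl.spot_point("tube","wrist")
print([(x["position"],x["confidence"]) for x in q])
if q:print("o@.035",atz(*ray(f,q[0]["position"],s),.035))
if r:
    m=r[0]["pixels"].astype(np.uint8);print(r[0]["confidence"],m.sum())
    ys,xs=np.nonzero(m)
    P=np.array([atz(*ray(f,(u,v),s),.035)[:2] for u,v in zip(xs[::7],ys[::7])])
    c=P.mean(0);w,V=np.linalg.eigh(np.cov((P-c).T));a=V[:,1]
    t=(P-c)@a;n=(P-c)@V[:,0]
    print("axis deg",np.degrees(np.arctan2(a[1],a[0])),"len",np.ptp(t),"mid",c+a*(t.max()+t.min())/2+V[:,0]*(n.max()+n.min())/2,"w",np.ptp(n))
plan(.516,.256,.25,113)
E
python3 m2.py 1
```

```text
[([326.2, 215.8], 0.93)]
o@.035 [0.51415418 0.26668272 0.035     ]
0.61 5492
axis deg 115.40518373045973 len 0.155978560060608 mid [0.51409311 0.26429609] w 0.025129776171229714
p [0.5156 0.2532 0.2499] psi 112.35 t 3.125 | mm [ 2.4  1.4 -0.1] deg -0.7 | UNITS [ 0.0041  0.0023 -0.0002] -0.0036 F [0.5 0.9 0.2] open 0.09178945971066188
```

View pics/w1.png

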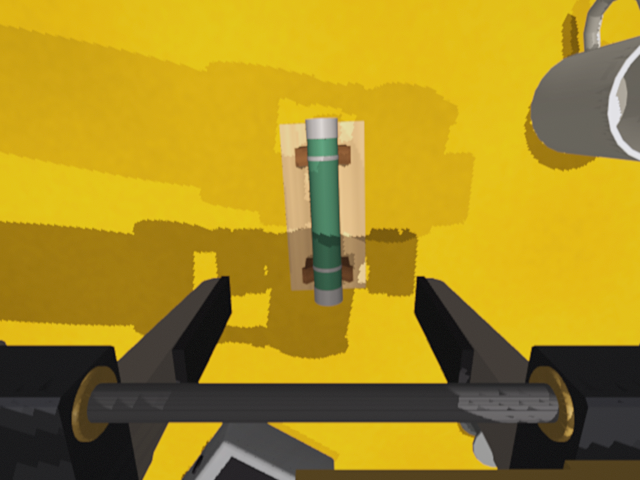

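Request:
send_rows:
  steps: "-1 0.0125 0.0025 0.06 -0.0145; -1 0.0125 0.0025 0.16 -0.0145; -1 0.0125 0.0025 0.22 -0.0145; -1 0.0125 0.0025 0.24 -0.0145; -1 0.0125 0.0025 0.24 -0.0145"

```text
clock: 3.75
position: [0.5146, 0.2608, 0.1063]
ee_rot: [[-0.421, 0.907, 0.0], [0.907, 0.421, 0.0], [-0.0, 0.0, -1.0]]
contact_force: [0.3, -0.5, 0.1]
opening: 0.0916
grasp_force: 0.0
```

Request:
send_rows:
  steps: "1 0 0 0 0; 1 0 0 0 0; 1 0 0 0 0; 1 0 0 0 0; 1 0 0 0 0"

```text
clock: 4.38
position: [0.5143, 0.2615, 0.1058]
ee_rot: [[-0.422, 0.906, 0.0], [0.906, 0.422, -0.0], [-0.0, 0.0, -1.0]]
contact_force: [0.1, -0.3, 0.3]
opening: 0.0443
grasp_force: 0.0
```

Request:
send_rows:
  steps: "1 0 0 0 0; 1 0 0 0 0; 1 0 0 0 0; 1 0 0 0 0"

```text
clock: 4.88
position: [0.5149, 0.2617, 0.1061]
ee_rot: [[-0.422, 0.906, 0.002], [0.906, 0.422, 0.001], [-0.0, 0.002, -1.0]]
contact_force: [3.2, 1.7, -0.7]
opening: 0.0232
grasp_force: 30.0
```

Request:
send_rows:
  steps: "1 0 0 -0.06 0; 1 0 0 -0.15 0; 1 0 0 -0.22 0; 1 0 0 -0.22 0"

```text
clock: 5.38
position: [0.5157, 0.2619, 0.2412]
ee_rot: [[-0.422, 0.906, 0.006], [0.906, 0.422, 0.001], [-0.001, 0.006, -1.0]]
contact_force: [0.2, -0.6, -1.8]
opening: 0.023
grasp_force: 30.0
```

```bash
cat > m3.py <<'E'
import sys
from h import *
# tube in hand: intersect pixels with plane tool z=0.069 (tube axis), tool coordinates
f=ctrl.grab_frame("wrist");cv2.imwrite(f"pics/w{sys.argv[1]}.png",f["image"][...,::-1])
M=f["mount"];K=f["mtx"]
def tool(px,z=.069):
    d=M[:3,:3]@np.linalg.inv(K)@np.array([px[0],px[1],1.]);return M[:3,3]+d*(z-M[2,3])/d[2]
q=ctrl.spot_point("tube","wrist");print([(x["position"],x["confidence"],tool(x["position"]).round(4)) for x in q])
r=ctrl.cut_out("tube","wrist")
if r:
    m=r[0]["pixels"].astype(np.uint8);ys,xs=np.nonzero(m);print(xs.min(),xs.max(),ys.min(),ys.max())
    t=tool((xs[ys==ys.min()].mean(),ys.min()));b=tool((xs[ys==ys.max()].mean(),ys.max()));print("top",t,"bot",b)
plan(.554,-.075,.24,79)
E
python3 m3.py 2
```

```text
[([319.2, 302.5], 0.92, array([ 0.0058, -0.0014,  0.069 ]))]
292 353 128 455
top [ 0.08034286 -0.00018751  0.069     ] bot [-8.00412761e-02  6.98805003e-05  6.90000000e-02]
p [0.5129 0.261  0.2352] psi 114.98 t 5.525 | mm [-321.9 -104.7   -4.5] deg 36.0 | UNITS [-0.5365 -0.1745 -0.0075] 0.1999 F [ 0.5 -0.2 -2.3] open 0.023050992975763716
```

View pics/w2.png

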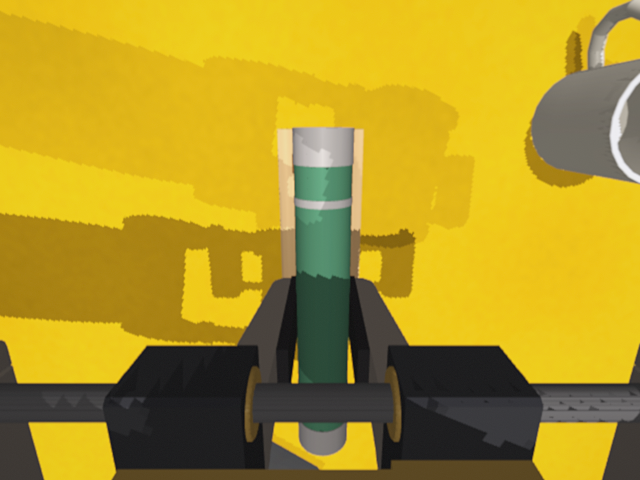

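```bash
python3 -c "
from h import *
plan(.484,-.075,.25,79)"
```

```text
p [0.5129 0.261  0.2352] psi 114.98 t 5.525 | mm [-292.4 -168.2  -14.2] deg 36.0 | UNITS [-0.4873 -0.2804 -0.0237] 0.1999 F [ 0.5 -0.2 -2.3] open 0.023050992975763716
```

Request:
send_rows:
  steps: "1 -0.08 -0.05 -0.02 0.03; 1 -0.18 -0.1 -0.02 0.08; 1 -0.28 -0.16 -0.02 0.12; 1 -0.37 -0.21 -0.02 0.16; 1 -0.44 -0.25 -0.02 0.2"

```text
clock: 6.15
position: [0.4881, -0.0427, 0.2472]
ee_rot: [[0.195, 0.981, -0.004], [0.981, -0.195, 0.001], [0.001, -0.005, -1.0]]
contact_force: [1.3, -0.2, -1.6]
opening: 0.0231
grasp_force: 30.0
```

Request:
send_rows:
  steps: "1 -0.06 0.01 0 0; 1 -0.06 0.01 0 0; 1 -0.06 0.01 0 0"

```text
clock: 6.52
position: [0.488, -0.0768, 0.248]
ee_rot: [[0.191, 0.982, -0.003], [0.982, -0.191, 0.002], [0.001, -0.004, -1.0]]
contact_force: [0.5, 1.2, -1.3]
opening: 0.0231
grasp_force: 30.0
```

```bash
cat > m4.py <<'E'
from h import *
s=ctrl.sense();f=ctrl.grab_frame("wrist");cv2.imwrite("pics/w4.png",f["image"][...,::-1])
ft=ctrl.grab_frame("top");fs=ctrl.grab_frame("scene")
for l,z in(("saddles",.081),("post",.05),("collar",.065),("tester",0)):
    rs=[]
    for c,F in(("wrist",f),("top",ft),("scene",fs)):
        r=ctrl.spot_point(l,c)
        if r:
            a=ray(F,r[0]["position"],s);rs.append(a);print(l,c,r[0]["position"],round(r[0]["confidence"],2),atz(*a,z).round(4))
    if len(rs)>1:print("  tri",tri(rs).round(4))
plan(.554,-.075,.24,79)
E
python3 m4.py
```

```text
saddles wrist [415.4, 222.6] 0.79 [ 0.5532 -0.0719  0.081 ]
saddles top [416.7, 269.0] 0.82 [ 0.5563 -0.077   0.081 ]
saddles scene [200.3, 244.3] 0.59 [ 0.5488 -0.0789  0.081 ]
  tri [ 0.5538 -0.0761  0.0824]
post scene [113.0, 273.1] 0.94 [ 0.523  -0.2323  0.05  ]
collar scene [108.1, 268.0] 0.7 [ 0.5254 -0.2383  0.065 ]
tester wrist [389.2, 260.6] 0.69 [ 0.5407 -0.1283  0.    ]
tester scene [176.9, 283.5] 0.94 [ 0.5375 -0.1285  0.    ]
  tri [ 0.5402 -0.1283  0.0018]
p [ 0.4888 -0.0777  0.2497] psi 78.98 t 7.275 | mm [15.1 63.4  9.7] deg -0.0 | UNITS [0.0251 0.1057 0.0162] -0.0001 F [ 0.9 -0.6 -1. ] open 0.02316888178242415
```

View pics/w4.png

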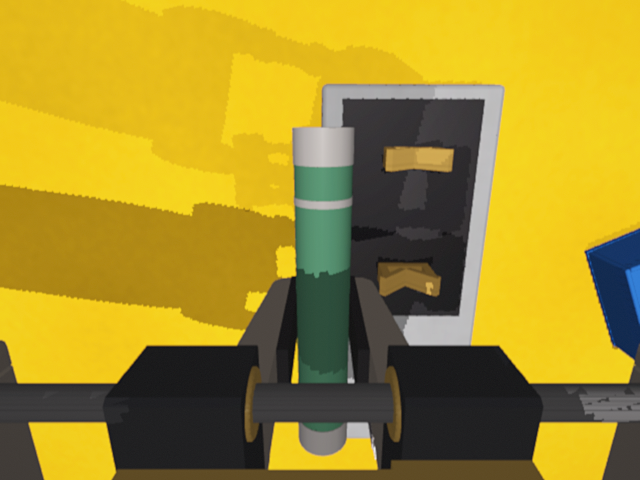

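Run:
```python
from h import *
s=ctrl.sense();f=ctrl.grab_frame("wrist");g=cv2.cvtColor(f["image"],cv2.COLOR_RGB2HSV)
def w(p,z):return atz(*ray(f,p,s),z)
def ang(a,b):return np.degrees(np.arctan2((a-b)[1],(a-b)[0]))
a,b=w((419,160),.082),w((409,279),.082);print("saddles",a,b,(a+b)/2,ang(a,b),np.linalg.norm(a-b))
a,b=w((503,88),.05),w((472,345),.05);print("right edge",a,b,ang(a,b))
a,b=w((484,98),.05),w((460,315),.05);print("plate edge",ang(a,b))
a,b=w((323,86),.05),w((503,86),.05);print("far edge",a,b,ang(a,b)-90+180,np.linalg.norm(a-b))
im=f["image"][120:320,330:520];cv2.imwrite("pics/w5.png",cv2.resize(im,None,fx=3,fy=3)[...,::-1])
```

```text
saddles [ 0.56221276 -0.03152542  0.082     ] [ 0.54513317 -0.11433153  0.082     ] [ 0.55367297 -0.07292847  0.082     ] 78.34560718114061 0.08454918168393662
right edge [0.63359491 0.00249132 0.05      ] [ 0.5959925  -0.20078907  0.05      ] 79.51999555246323
plate edge 79.35014504532043
far edge [0.50949161 0.02793552 0.05      ] [0.63366701 0.00381318 0.05      ] 259.00662837096377 0.12649670974012633
```

View pics/w5.png

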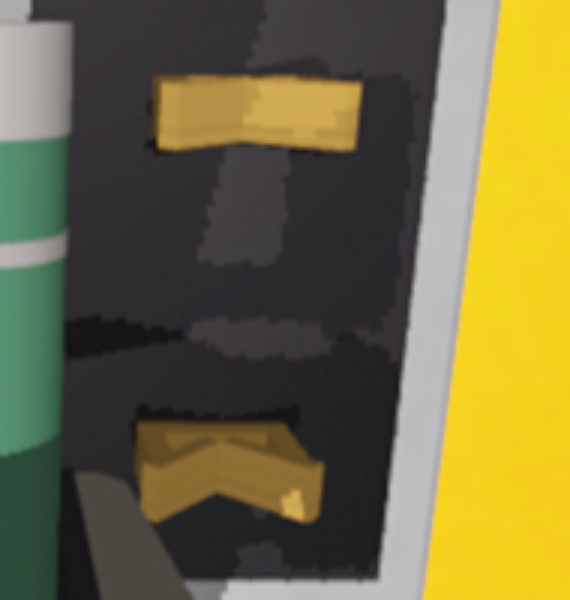

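Run:
```python
from h import *
s=ctrl.sense();f=ctrl.grab_frame("wrist")
def w(p,z):return atz(*ray(f,p,s),z)
def ang(a,b):return np.degrees(np.arctan2((a-b)[1],(a-b)[0]))
a,b=w((416,158.3),.082),w((407.3,284),.082);print("saddles",a,b,(a+b)/2,ang(a,b),np.linalg.norm(a-b))
plan(.553-.006*.19,-.075-.006*.98,.2,79)
```

```text
saddles [ 0.5604337  -0.03007979  0.082     ] [ 0.54345286 -0.1180242   0.082     ] [ 0.55194328 -0.07405199  0.082     ] 79.07147027223111 0.08956879373252462
p [ 0.4888 -0.0777  0.2497] psi 78.98 t 7.375 | mm [ 8.9 62.5 49.7] deg -0.0 | UNITS [0.0149 0.1041 0.0829] -0.0001 F [ 0.4  0.  -1.7] open 0.023183972831611388
```

Request:
send_rows:
  steps: "1 0.015 0.09 0.04 0; 1 0.015 0.104 0.06 0; 1 0.015 0.104 0.1 0; 1 0.015 0.104 0.135 0; 1 0.015 0.104 0.135 0"

```text
clock: 8.0
position: [0.5504, -0.0804, 0.1672]
ee_rot: [[0.191, 0.982, -0.004], [0.982, -0.191, 0.001], [0.001, -0.004, -1.0]]
contact_force: [-0.1, 0.9, -1.9]
opening: 0.0237
grasp_force: 30.0
```

Run:
```python
from h import *
plan(.552-.0011,-.0745-.0059,.152,79)
f=ctrl.grab_frame("scene");im=f["image"][190:330,60:300];cv2.imwrite("pics/s6.png",cv2.resize(im,None,fx=3,fy=3)[...,::-1])
f=ctrl.grab_frame("wrist");cv2.imwrite("pics/w6.png",f["image"][...,::-1])
```

```text
p [ 0.5504 -0.0804  0.1672] psi 78.98 t 8.0 | mm [ 0.1  0.6 15.2] deg -0.0 | UNITS [0.0001 0.001  0.0253] -0.0001 F [-0.1  0.9 -1.9] open 0.023695327381006128
```

View pics/s6.png

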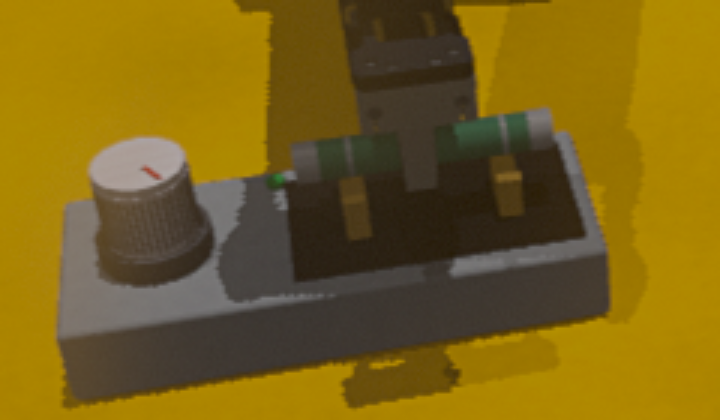

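Request:
send_rows:
  steps: "1 0.003 0.001 0.01 0; 1 0.003 0.001 0.018 0; 1 0.003 0.001 0.022 0; 1 0.003 0.001 0.0235 0; 1 0.003 0.001 0.0235 0"

```text
clock: 8.72
position: [0.5527, -0.0791, 0.1546]
ee_rot: [[0.191, 0.982, -0.0], [0.982, -0.191, -0.0], [-0.0, -0.0, -1.0]]
contact_force: [-0.6, 0.1, -1.7]
opening: 0.0232
grasp_force: 30.0
```

Request:
send_rows:
  steps: "1 0 0 0.001 0; 1 0 0 0.0025 0; 1 0 0 0.0025 0; 1 0 0 0.0025 0"

```text
clock: 9.22
position: [0.5528, -0.0791, 0.1531]
ee_rot: [[0.191, 0.982, 0.0], [0.982, -0.191, -0.0], [-0.0, 0.0, -1.0]]
contact_force: [0.5, -0.6, -1.3]
opening: 0.0232
grasp_force: 30.0
```

Request:
send_rows:
  steps: "1 0 0 0.0015 0; 1 0 0 0.003 0; 1 0 0 0.003 0; 1 0 0 0.003 0"

```text
clock: 9.72
position: [0.5529, -0.0791, 0.1528]
ee_rot: [[0.191, 0.982, -0.0], [0.982, -0.191, -0.0], [-0.0, -0.0, -1.0]]
contact_force: [-4.7, 1.0, 8.4]
opening: 0.0229
grasp_force: 30.0
```

Request:
send_rows:
  steps: "0.45 0 0 -0.001 0; 0.4 0 0 -0.001 0; 0.3 0 0 -0.001 0; 0 0 0 -0.001 0; -0.3 0 0 -0.001 0"

```text
clock: 10.35
position: [0.5528, -0.0791, 0.1519]
ee_rot: [[0.191, 0.982, 0.0], [0.982, -0.191, -0.0], [-0.0, 0.0, -1.0]]
contact_force: [-0.4, -0.1, -0.3]
opening: 0.05
grasp_force: 0.0
```

Run:
```python
from h import *
plan(.5235,-.2355,.22,79)
fs=ctrl.grab_frame("scene");im=fs["image"][190:330,60:300];cv2.imwrite("pics/s7.png",cv2.resize(im,None,fx=3,fy=3)[...,::-1])
ft=ctrl.grab_frame("top")
for l in("tube","saddles"):
    rs=[ray(F,r[0]["position"]) for c,F in(("scene",fs),("top",ft)) if (r:=ctrl.spot_point(l,c))]
    if len(rs)==2:print(l,tri(rs))
```

```text
p [ 0.5528 -0.0791  0.1519] psi 78.99 t 10.35 | mm [-159.1    1.2  -68.1] deg -0.0 | UNITS [-0.2651  0.0019 -0.1135] -0.0001 F [-0.4 -0.1 -0.3] open 0.050031459707629414
tube [ 0.55588906 -0.07431326  0.08103749]
```

View pics/s7.png

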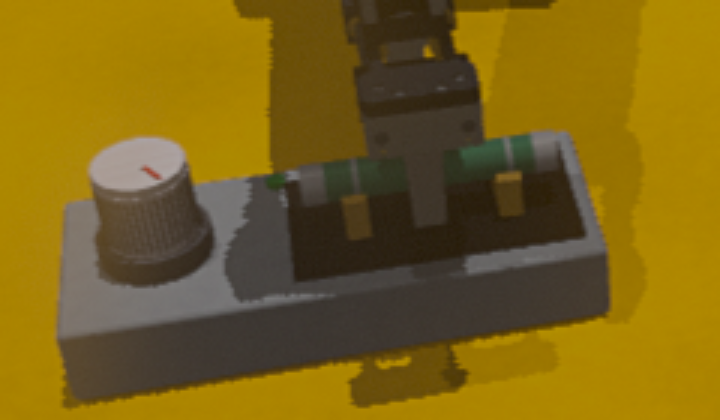

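Request:
send_rows:
  steps: "-0.3 0 0 -0.03 0; -0.3 0 0 -0.1 0; -0.5 -0.08 0 -0.16 0; -1 -0.17 0 -0.16 0; -1 -0.26 0 -0.16 0"

```text
clock: 11.28
position: [0.5231, -0.2339, 0.2504]
ee_rot: [[0.19, 0.982, 0.003], [0.982, -0.19, -0.002], [-0.001, 0.003, -1.0]]
contact_force: [0.2, -0.5, -0.2]
opening: 0.0868
grasp_force: 0.0
```

Request:
send_rows:
  steps: "-1 0 0 0 0; -1 0 0 0 0"

```text
clock: 11.52
position: [0.5231, -0.2318, 0.2487]
ee_rot: [[0.191, 0.982, 0.001], [0.982, -0.191, 0.0], [0.0, 0.001, -1.0]]
contact_force: [1.1, 1.1, 0.2]
opening: 0.0922
grasp_force: 0.0
```

```bash
cat > m8.py <<'E'
from h import *
s=ctrl.sense();f=ctrl.grab_frame("wrist");cv2.imwrite("pics/w8.png",f["image"][...,::-1])
ft=ctrl.grab_frame("top");fs=ctrl.grab_frame("scene")
for l,z in(("collar",.065),("post",.05),("tube",.081)):
    rs=[]
    for c,F in(("wrist",f),("top",ft),("scene",fs)):
        r=ctrl.spot_point(l,c)
        if r:
            a=ray(F,r[0]["position"],s);rs.append(a);print(l,c,r[0]["position"],round(r[0]["confidence"],2),atz(*a,z).round(4))
    if len(rs)>1:print("  tri",tri(rs).round(4))
plan(.523,-.2355,.17,79)
E
python3 m8.py
```

```text
collar wrist [322.9, 239.9] 0.84 [ 0.5232 -0.2324  0.065 ]
collar top [498.5, 286.2] 0.94 [ 0.5212 -0.2326  0.065 ]
collar scene [108.0, 266.2] 0.81 [ 0.5201 -0.2375  0.065 ]
  tri [ 0.5217 -0.2344  0.0644]
post top [499.5, 286.6] 0.81 [ 0.5215 -0.2391  0.05  ]
post scene [110.9, 273.3] 0.62 [ 0.522  -0.2357  0.05  ]
  tri [ 0.5218 -0.2372  0.0506]
tube wrist [320.9, 243.0] 0.68 [ 0.5223 -0.2295  0.081 ]
tube top [417.5, 271.4] 0.86 [ 0.5517 -0.0782  0.081 ]
tube scene [199.5, 243.7] 0.98 [ 0.5464 -0.0797  0.081 ]
  tri [ 0.5492 -0.1226  0.12  ]
p [ 0.523  -0.2321  0.2479] psi 78.99 t 12.125 | mm [-3.3  0.7 77.9] deg -0.0 | UNITS [-0.0055  0.0011  0.1299] -0.0 F [-0.7  0.   1. ] open 0.0918568199685097
```

View pics/w8.png

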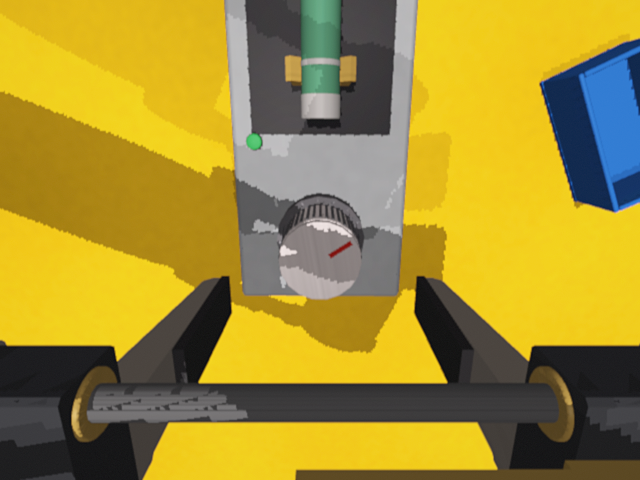

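Run:
```python
from h import *
s=ctrl.sense();f=ctrl.grab_frame("wrist");a=ray(f,(320.5,259.5),s);print(atz(*a,.113))
plan(*atz(*a,.113)[:2],.17)
```

```text
[ 0.52187249 -0.23007507  0.113     ]
p [ 0.5229 -0.2322  0.2479] psi 78.99 t 12.175 | mm [ 1.8 -1.4 77.9] deg 0 | UNITS [ 0.0031 -0.0024  0.1298] 0.0 F [ 0.9 -0.2  0.2] open 0.09196191686054701
```

Request:
send_rows:
  steps: "-1 0 -0.001 0.05 0; -1 0 -0.001 0.1 0; -1 0 -0.001 0.13 0; 1 0 -0.001 0.13 0; 1 0 -0.001 0.13 0"

```text
clock: 12.8
position: [0.523, -0.2326, 0.1711]
ee_rot: [[0.191, 0.982, 0.002], [0.982, -0.191, -0.001], [-0.001, 0.002, -1.0]]
contact_force: [0.1, -0.6, 0.7]
opening: 0.0738
grasp_force: 0.0
```

Request:
send_rows:
  steps: "1 0 0 0 0; 1 0 0 0 0; 1 0 0 0 0; 1 0 0 0 0"

```text
clock: 13.3
position: [0.5226, -0.2323, 0.1705]
ee_rot: [[0.191, 0.982, 0.001], [0.982, -0.191, -0.001], [-0.0, 0.001, -1.0]]
contact_force: [-0.1, -0.0, 2.7]
opening: 0.0514
grasp_force: 30.0
```

Request:
send_rows:
  steps: "1 0 0 0.003 -0.05; 1 0 0 0.005 -0.1; 1 0 0 0.007 -0.11; 1 0 0 0.008 -0.11; 1 0 0 0.008 -0.11"

```text
clock: 13.92
position: [0.5226, -0.2322, 0.1654]
ee_rot: [[-0.151, 0.988, 0.001], [0.988, 0.151, -0.0], [-0.0, 0.001, -1.0]]
contact_force: [0.7, 1.6, 4.0]
opening: 0.0515
grasp_force: 30.0
```

Request:
send_rows:
  steps: "1 0 0 0.002 0; 1 0 0 0.004 0; 1 0 0 0.004 0"

```text
clock: 14.3
position: [0.5227, -0.2322, 0.1629]
ee_rot: [[-0.152, 0.988, 0.001], [0.988, 0.152, -0.0], [-0.0, 0.001, -1.0]]
contact_force: [0.4, 1.9, 6.1]
opening: 0.0518
grasp_force: 30.0
```

Request:
send_rows:
  steps: "1 0 0 0.0025 0; 1 0 0 0.005 0; 1 0 0 0.005 0"

```text
clock: 14.68
position: [0.5227, -0.2322, 0.1601]
ee_rot: [[-0.152, 0.988, 0.001], [0.988, 0.152, -0.0], [-0.0, 0.001, -1.0]]
contact_force: [0.6, 1.1, 5.7]
opening: 0.0518
grasp_force: 30.0
```

Request:
send_rows:
  steps: "1 0 0 0.0015 0; 1 0 0 0.003 0; 1 0 0 0.003 0"

```text
clock: 15.05
position: [0.5227, -0.2322, 0.1597]
ee_rot: [[-0.153, 0.988, 0.0], [0.988, 0.153, -0.0], [-0.0, 0.0, -1.0]]
contact_force: [-2.6, 3.8, 15.3]
opening: 0.0514
grasp_force: 30.0
```

Run:
```python
from h import *
s=ctrl.sense();print(s["contact_force"],s["position"])
fs=ctrl.grab_frame("scene");im=fs["image"][200:320,60:220];cv2.imwrite("pics/s9.png",cv2.resize(im,None,fx=4.5,fy=4.5,interpolation=cv2.INTER_CUBIC)[...,::-1])
for z in(.102,.113):
    c=proj(fs,np.array([.522,-.2335,z]));print(z,((c-[60,200])*4.5).round(0))
for z in(.05,.054,.065,.066):
    print(z,((proj(fs,np.array([.548,-.2335,z]))-[60,200])*4.5).round(0))
print(ctrl.sense()["contact_force"])
```

```text
[-2.63372894  3.80169457 15.29178157] [ 0.52273022 -0.23222309  0.15967937]
0.102 [209. 220.]
0.113 [203. 197.]
0.05 [249. 366.]
0.054 [247. 358.]
0.065 [241. 336.]
0.066 [241. 334.]
[-2.54724499  4.02745112 15.38415576]
```

View pics/s9.png

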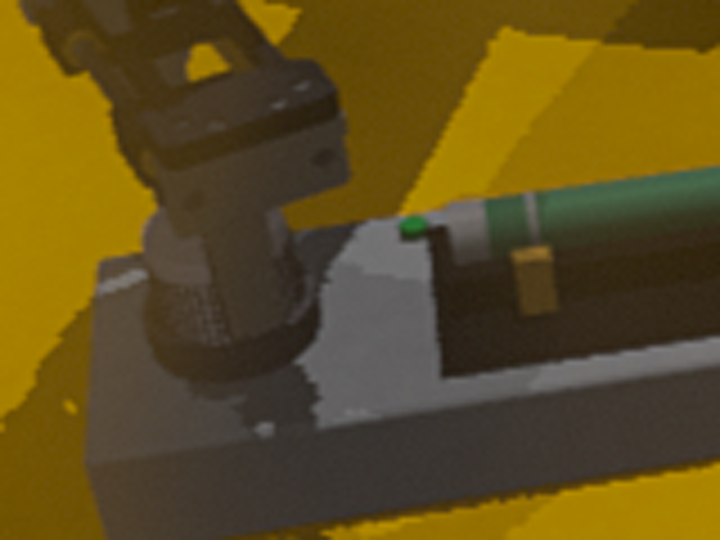

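Request:
send_rows:
  steps: "1 0 0 0.001 0; 1 0 0 0.001 0; 1 0 0 0.001 0; 1 0 0 0.001 0; 1 0 0 0.001 0"

```text
clock: 15.72
position: [0.5228, -0.2323, 0.1597]
ee_rot: [[-0.153, 0.988, 0.0], [0.988, 0.153, -0.0], [-0.0, 0.0, -1.0]]
contact_force: [-4.7, 4.7, 17.7]
opening: 0.0516
grasp_force: 30.0
```

Run:
```python
from h import *
s=ctrl.sense();print(s["contact_force"],s["position"],s["grasp_force"])
fs=ctrl.grab_frame("scene");ft=ctrl.grab_frame("top")
for l in("tube","collar"):
    rs=[ray(F,r[0]["position"]) for c,F in(("scene",fs),("top",ft)) if (r:=ctrl.spot_point(l,c))]
    print(l,len(rs),tri(rs) if len(rs)==2 else atz(*rs[0],.06) if rs else "")
```

```text
[-4.67986018  4.68592148 17.74044109] [ 0.5227635  -0.2322527   0.15965788] 29.999859791714698
tube 2 [ 0.55630174 -0.07617825  0.08107421]
collar 2 [ 0.52545352 -0.23371304  0.05535775]
```

```bash
python3 -c "
from workcell import ctrl
print(ctrl.job_done())"
```

```text
the job is handed in; nothing more can be done
None
```

The tube is in both saddles and released. The collar was turned about 20° anticlockwise, dropped over the pin and is held pressed home at a firm stop; the job was handed in at about 16 s, and no verdict came back.

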